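# Seat the keyed platter of the paint-mixing scale

## Task

The round steel platter of the bench scale has been put back loosely. With a fingertip, push one of its upright studs to turn the platter until the notch in its rim is over the locating pin, and only then press the platter straight down with the fingertips until it is fully home. Do not lift the platter off its spindle, and leave the cups, jars and other things around it where they are.

Things in the scene. Friction and masses are not known exactly. Their poses are not given: they have to be found in the camera images.
- platter_middle (a point): centre of the upper face of the scale's round steel weighing platter (130 mm across, 5 mm thick, on a vertical spindle), where to press. z axis up, x axis towards the notch. Upper face 79 mm above the bench as found, 69 mm when fully home
- notch (a point): middle of the platter's only notch, at the upper face, 59 mm from the platter's centre: a straight-sided cut in the rim, 16 mm wide, 12 mm deep, right through the plate. Moves with the platter
- pin (a point): locating pin: level steel dowel, 8 mm in diameter, pointing from a metal post (16 x 22 mm, top 78 mm above the bench, just outside the rim, opposite the display) in under the rim; tip 55 mm from the spindle's axis. This point: top of the pin, 59 mm from the axis, 73 mm above the bench, straight below the notch's point when they agree. x axis points away from the spindle. Fixed to the scale
- platter_turn (a joint): turn of the platter on its spindle in rad, growing anticlockwise from above; 0 (or any full turn) when the notch is exactly over the pin. Turns either way without limit and stays where it is left; about 1.3 N at a stud moves it. The notch has 4 mm of room either side of the pin
- platter_down (a joint): how far the platter is pushed down its spindle, in m: 0 as found, 0.010 fully home on a firm stop, negative when lifted. Friction fit: slides under about 8 N straight down and stays where it is left, with no spring. With the notch not over the pin it comes to rest on the pin after 2 to 3 mm
- stud0 (a point): middle of the top of one of the platter's three fixed upright steel studs (12 mm in diameter, 18 mm high above the platter's upper face, 46 mm from its centre, they centre a tin); this one stands 60 degrees anticlockwise from the notch, seen from above. A fingertip pushes the studs sideways to turn the platter
- stud1 (a point): middle of the top of one of the platter's three fixed upright steel studs (12 mm in diameter, 18 mm high above the platter's upper face, 46 mm from its centre, they centre a tin); this one stands opposite the notch, seen from above. A fingertip pushes the studs sideways to turn the platter
- stud2 (a point): middle of the top of one of the platter's three fixed upright steel studs (12 mm in diameter, 18 mm high above the platter's upper face, 46 mm from its centre, they centre a tin); this one stands 60 degrees clockwise from the notch, seen from above. A fingertip pushes the studs sideways to turn the platter
- scale: bench scale, fixed to the bench: dark grey housing 240 x 200 mm, its upper face 55 mm above the bench, display and keys on the robot's side. Origin on the bench straight below the spindle; x axis towards the pin, y to its left, z up
- cup_a: open white plastic mixing cup, 90 mm wide at the rim, 50 mm high; origin at the centre of its underside
- cup_b: open translucent plastic mixing cup, 90 mm wide, 50 mm high; origin at the centre of its underside
- jar_a: amber jar with black cap, 58 mm wide, 85 mm high; origin at the centre of its underside
- jar_b: yellow jar with black cap, 52 mm wide, 70 mm high; origin at the centre of its underside
- tape: roll of masking tape lying flat, 80 mm outside, 24 mm high; origin at the centre of its underside
- cap: loose black jar cap lying flat, 56 mm wide, 14 mm high; origin at the centre of its underside
- brush: paint brush with wooden handle, 180 mm long, lying flat; origin at the centre of its underside
- weight: brass calibration weight, 20 mm wide, 26 mm high, standing on the far left corner of the scale's housing; origin at the centre of its underside

How it is judged:
On the way:
1. the notch is over the pin while the platter is still up (horizontal distance between notch and pin below 0.005 m and value of joint platter_down below 0.004 m), for 0.1 s.
At the end, for the whole second after the job is handed in: The platter is down on its stop (at least 8.5 of its 10 mm), its notch around the pin (middle of the notch within 5 mm of the pin), and it is at rest (horizontal distance between notch and pin below 0.005 m and value of joint platter_down above 0.0085 m and velocity of joint platter_down below 0.003 m/s and velocity of joint platter_turn between -0.05 and 0.05 rad/s); the robot touches nothing.
It fails at once if the platter is lifted (more than 4 mm above where it was found) (value of joint platter_down below -0.004 m).
It fails at once if a thing around the platter is displaced by more than 30 mm (distance of any of cup_a, cup_b, jar_a, jar_b, tape, cap, brush, weight from where it was at the start of the episode above 0.03 m).
It also fails if it takes over 48 s, if anything falls off the work surface, if the arm or the gripper's body presses on something with over 40 N, if the wrist force passes 120 N, or if a joint passes its speed limit or range.

## Robot

A 6-joint arm with a two-finger parallel gripper is mounted at the origin on the work surface. World frame = base frame: x ahead of the robot, y to its left, z up, the work surface at z = 0. Lengths are in m, angles in rad, forces in N, time in s.
With the tool pointing down it reaches from about 0.375 to 0.9 m from the base axis. Payload 3.1 kg.
Tool frame: the origin (TCP) lies on the centre line of the jaws, within the pads' length; the fingertips stand robot.nose_length ahead of it and the grasp point (between the pads) lies 6 mm ahead of it (robot.nose_length is the distance from the TCP to the fingertips, in m); z points along the fingers, y is the line along which they close (so a half turn about z gives the same grasp; the last joint's range is limited). The gripper opens to 87 mm and grips with 3 to 60 N. Pads are 19 mm wide; open, the fingers measure 117 mm over their backs; the gripper's body (75 mm by 190 mm) begins 51 mm behind the grasp point.
Start: joints at [1.171, 0.527, 1.433, -0, 1.181, -0.178], TCP at [0.137, 0.61, 0.224] pointing down, gripper open.
Joint ranges: [-3.08, 3.08], [-0.75, 2.2], [0.22, 2.44], [-1.43, 4.57], [0, 2.65], [-2.85, 2.85]. Speed limits (rad/s): [2.79, 2.79, 3.14, 3.14, 3.14, 3.14].

## Interface

Orientations are given as a unit quaternion [x, y, z, w].
In Python, from rig import robot gives the robot as it stands.
- The arm moves only by the shell command python3 -m crank 'ROWS' [FORCE]. ROWS is JSON, one flat list of numbers, 7 for each row, row after row: the shift along the tool's x, y, z in mm, then the turn, a rotation vector about the tool's x, y, z in degrees, then the closure in counts, from 0 (fully open) to 255 (shut). In form: [x, y, z, ax, ay, az, fingers, x, y, z, ax, ay, az, fingers, ...]. A call has exactly 5 rows; each row is the pose to reach, as a shift and turn from the pose commanded when the call began, along the tool's axes at that moment; what a row does not reach only later rows make up. A row lasts 1/12 s, in which the tool goes at most 41.7 mm and 7.16 degrees, less where a joint would pass 70% of its speed; a pose out of reach is approached as far as the arm can. A call with a gripper value outside its range is refused whole. The fingers move at their own pace and stop on an object; FORCE is the grip in N (left out, the last holds). Time passes only in rows, so rows that repeat a pose let the fingers close, or fill a call up. It gives the time, the measured TCP pose, the force, the opening and the grip force at its end, in the units of the state.
- robot.get_obs(): the state, without advancing time (a new reading comes with each control period).
- robot.camera(name): name is "scene" or "top" or "wrist"; returns a dict with "pixels" (420x560x3 uint8, red, green, blue), "intrinsics" (3x3 intrinsics, pixels), "extrinsics" (4x4, takes a point from camera to world coordinates); the wrist camera has in their place "mount" (4x4, takes a point from camera to tool coordinates, whose origin is the TCP and whose axes are the flange's). Camera axes: x right, y down, z forward; pixel columns grow to the right and rows downward; lengths in m; the calibration is good to about 2 mm. A picture is of the moment at which its call begins: read the wrist's pose just before it. There is no depth.
- robot.hand_in(): hands the job in; it is judged then, once.
The state is a dict: "time": time; "q": joint angles; "joint_velocities": joint speeds; "joint_torque": joint torques, N m; "position": TCP position; "tool_rot": TCP orientation; "ft_force": force on the tool from outside, world axes, zero at the start; "moment": the same for the moment, N m; "grip_width": finger opening in m; "grip_force": force on a finger pad.
Only numpy, scipy, OpenCV 4.12 (cv2) and the standard library are available. Lean on these libraries where they do the work, as an engineer would, in place of code of your own. Each camera call takes 0.05 s, during which the arm holds its last target. There are 200 camera calls.

## Working session

There is one attempt and no reset: what is moved stays moved. The work goes in short steps, Python scripts to look and compute and a shell command to move; the robot and the scene stay as the last step left them, time stands still between calls to the robot, and variables do not carry over. Pictures are saved under pics/ and viewed, at most 10 in all, crops included, and the job is handed in when it is done.

```bash
mkdir -p pics; ls
cat > h.py <<'E'
import numpy as np, cv2
from rig import robot
def snap(name,fn):
    c=robot.camera(name); cv2.imwrite('pics/'+fn,cv2.cvtColor(c['pixels'],cv2.COLOR_RGB2BGR)); return c
def ray(c,T,u,v,z):
    d=T[:3,:3]@np.linalg.inv(c['intrinsics'])@[u,v,1.]; o=T[:3,3]; return o+d*(z-o[2])/d[2]
def proj(c,T,p):
    q=np.linalg.inv(T)@np.r_[p,1]; k=c['intrinsics']@q[:3]; return k[:2]/k[2]
E
python3 - <<'E'
from h import *
np.set_printoptions(precision=4,suppress=True)
o=robot.get_obs(); print(o['time'],o['position'],o['tool_rot'],o['ft_force'],o['grip_width'],robot.nose_length)
c=snap('top','top0.png'); print(c['intrinsics'],c['extrinsics'])
np.savez('top.npz',**{k:c[k] for k in('intrinsics','extrinsics')})
c=snap('scene','scene0.png'); print(c['intrinsics'],c['extrinsics'])
np.savez('scene.npz',**{k:c[k] for k in('intrinsics','extrinsics')})
E
```

```text
pics
0.0 [0.1366 0.6092 0.2235] [ 0.1102  0.9939 -0.001  -0.0003] [-0.7511  0.7995 -0.4897] 0.087234542420062 0.025
[[396.2103   0.     278.1151]
 [  0.     396.2103 215.6864]
 [  0.       0.       1.    ]] [[-0.0051 -0.9932  0.1163  0.4492]
 [-0.9999  0.0068  0.0146  0.0342]
 [-0.0153 -0.1162 -0.9931  0.8982]
 [ 0.      0.      0.      1.    ]]
[[529.7274   0.     271.2467]
 [  0.     529.7274 208.4587]
 [  0.       0.       1.    ]] [[ 0.7996  0.3822 -0.4632  1.1001]
 [ 0.6005 -0.5189  0.6085 -0.6578]
 [-0.0078 -0.7647 -0.6444  0.8119]
 [ 0.      0.      0.      1.    ]]
```

View pics/top0.png

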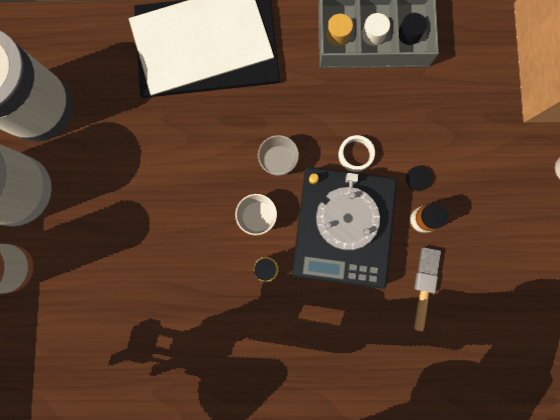

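View pics/scene0.png

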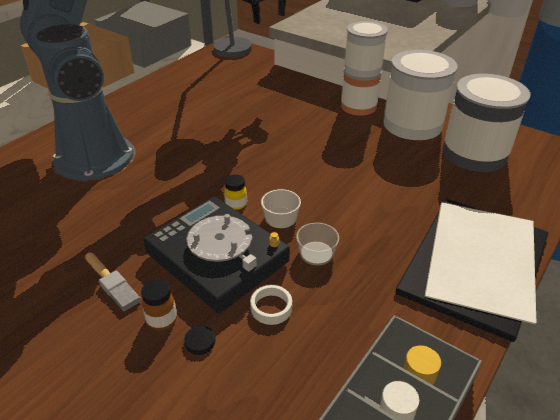

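The top view shows the platter around (348,218) with the post at about (352,178). I'll enlarge both views to find the notch.

Run:
```python
from h import *
a=cv2.imread('pics/top0.png')[165:265,295:400]; b=cv2.imread('pics/scene0.png')[195:280,170:275]
a=cv2.resize(a,None,fx=6,fy=6,interpolation=cv2.INTER_CUBIC)[:600,:400*2]
cv2.imwrite('pics/topc.png',a);
```

```text
(no output)
```

View pics/topc.png

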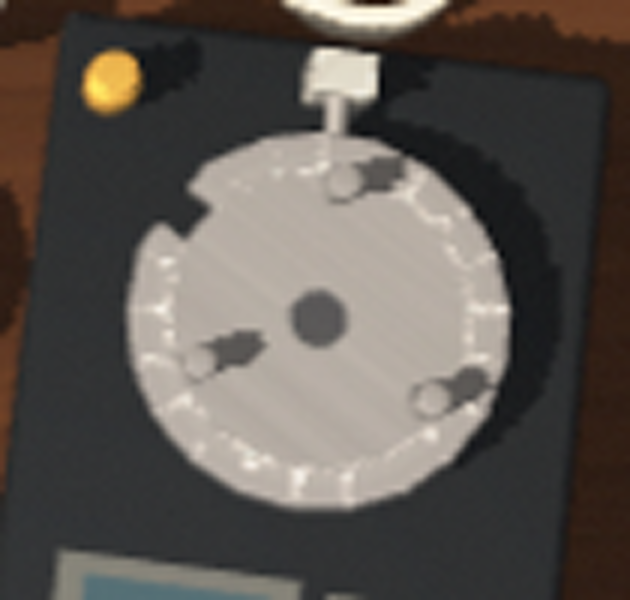

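The crop shows, in crop pixels: platter centre (319,318), notch (193,213), post end of the pin (335,115), and stud tops at (345,183), (200,362) and (432,398). The notch is about 55° anticlockwise of the pin. I'll compute the positions.

```bash
cat >> h.py <<'E'
def ang(v): return np.degrees(np.arctan2(v[1],v[0]))
np.set_printoptions(precision=4,suppress=True)
from scipy.spatial.transform import Rotation as R
E
python3 - <<'E'
from h import *
c=np.load('top.npz');T=c['extrinsics']
f=lambda x,y,z: ray(c,T,295+(x+.5)/6-.5,165+(y+.5)/6-.5,z)[:2]
S=[f(200,362,.097),f(432,398,.097),f(345,183,.097)]
C=f(319,318,.079); Cs=np.mean(S,0); N=f(193,213,.079); P=f(336,110,.073); W=f(342,76,.078)
print('C',C,'Cs',Cs,'N',N,'S',S,'r',[np.linalg.norm(s-Cs) for s in S],'W',W)
print('stud ang',[ang(s-Cs) for s in S],'notch',ang(N-C),'pin',ang(P-Cs),ang(P-C),ang(W-C),ang(W-Cs))
print('housing edges',ang(f(65,15,.055)-f(5,480,.055)),ang(f(606,85,.055)-f(560,560,.055)))
E
```

```text
C [ 0.5402 -0.0982] Cs [ 0.5396 -0.0976] N [ 0.5773 -0.0555] S [array([ 0.5236, -0.0549]), array([ 0.5109, -0.1326]), array([ 0.5844, -0.1053])] r [np.float64(0.045657746498515846), np.float64(0.04528493486375663), np.float64(0.045468107049512964)] W [ 0.6256 -0.1086]
stud ang [np.float64(110.59773709941517), np.float64(-129.39589018340723), np.float64(-9.805944454850929)] notch 49.10839634868949 pin -7.198551876763142 -6.766790624423847 -6.927740681870537 -7.302440962376004
housing edges -7.938862181275024 -7.646364174146897
```

```bash
cat >> h.py <<'E'
def go(x,y,z,a=None):
    """shift (mm, tool axes) and turn (deg about tool z) to TCP x,y,z with tool x axis at world angle a"""
    o=robot.get_obs(); M=R.from_quat(o['tool_rot']).as_matrix()
    d=M.T@(np.array([x,y,z])-o['position'])*1e3
    t=0
    rv=np.zeros(3)
    if a is not None:
        a=np.radians(a); X=np.array([np.cos(a),np.sin(a),0]);Z=np.array([0,0,-1.]);D=np.c_[X,np.cross(Z,X),Z]
        rv=R.from_matrix(M.T@D).as_rotvec(degrees=True)
    print('t',o['time'],'pos',o['position'],'tool x at',ang(M[:,0]),'ft',o['ft_force'],'shift',d.round(1),'rot',rv.round(2))
E
python3 -c "
from h import *
go(.499,-.049,.22,171.7)"
```

```text
t 0.1 pos [0.1366 0.6092 0.2236] tool x at 167.34961615090896 ft [-0.5735 -0.1845 -0.6482] shift [-497.8 -562.9    4.5] rot [-0.11 -0.02 -4.35]
```

```bash
python3 -m crank '[-26,-30,0,0,0,0,255,-52,-60,0,0,0,0,255,-78,-90,0,0,0,-2,255,-105,-119,0,0,0,-3,255,-132,-149,0,0,0,-4.3,255]' 20; python3 -c "
from h import *
go(.499,-.049,.22,171.7)"
```

```text
time: 0.52
position: [0.2332, 0.4338, 0.2241]
tool_rot: [0.072, 0.997, -0.0, -0.0]
ft_force: [1.3, 0.4, -0.2]
grip_width: 0.0614
grip_force: 0.0
t 0.5167 pos [0.2332 0.4338 0.2241] tool x at 171.76745796450973 ft [ 1.2781  0.3881 -0.2112] shift [-332.2 -439.8    4.3] rot [-0.03 -0.01  0.07]
```

```bash
python3 -m crank '[-24,-32,0,0,0,0,255,-48,-64,0,0,0,0,255,-72,-96,0,0,0,0,255,-96,-128,0,0,0,0,255,-120,-160,0,0,0,0,255]'; python3 -m crank '[-24,-32,0,0,0,0,255,-48,-64,0,0,0,0,255,-72,-96,0,0,0,0,255,-96,-128,0,0,0,0,255,-120,-160,0,0,0,0,255]'; python3 -c "
from h import *
go(.499,-.049,.18,171.7)"
```

```text
time: 0.93
position: [0.3287, 0.258, 0.2244]
tool_rot: [0.073, 0.997, -0.0, -0.0]
ft_force: [0.4, 0.9, 0.0]
grip_width: 0.0286
grip_force: 0.0
time: 1.35
position: [0.4243, 0.0821, 0.2244]
tool_rot: [0.073, 0.997, 0.0, -0.0]
ft_force: [0.4, 0.2, -0.1]
grip_width: 0.0018
grip_force: 0.0
t 1.35 pos [0.4243 0.0821 0.2244] tool x at 171.6281741938671 ft [ 0.3718  0.2035 -0.1077] shift [ -93.  -118.9   44.3] rot [ 0.01 -0.02 -0.07]
```

```bash
python3 -m crank '[-23,-30,5,0,0,0,255,-46,-60,15,0,0,0,255,-70,-90,28,0,0,0,255,-93,-119,40,0,0,0,255,-93,-119,44,0,0,0,255]'
python3 - <<'E'
from h import *
go(.499,-.049,.110,171.7)
o=robot.get_obs(); c=snap('wrist','w1.png')
T=np.eye(4);T[:3,:3]=R.from_quat(o['tool_rot']).as_matrix();T[:3,3]=o['position']
T=T@c['mount']; np.savez('w1.npz',intrinsics=c['intrinsics'],T=T)
for n,p in dict(C=(.540,-.098,.079),S0=(.5236,-.0549,.097),S2=(.5844,-.1053,.097),S1=(.5109,-.1326,.097),pin=(.5985,-.1053,.073),N=(.5773,-.0555,.079)).items(): print(n,proj(c,T,p))
E
```

```text
time: 1.77
position: [0.5032, -0.0533, 0.1793]
tool_rot: [0.075, 0.997, -0.002, 0.002]
ft_force: [0.7, 0.1, 0.0]
grip_width: 0.0005
grip_force: 0.0
t 1.7667 pos [ 0.5032 -0.0533  0.1793] tool x at 171.36388964677684 ft [0.7213 0.1289 0.0143] shift [ 5.1  3.9 69.2] rot [-0.15  0.28 -0.34]
C [231.5885 264.5911]
S0 [282.3069 245.4068]
S2 [229.7875 327.6225]
S1 [174.1574 244.2125]
pin [236.7788 326.0811]
N [291.2443 299.3955]
```

View pics/w1.png

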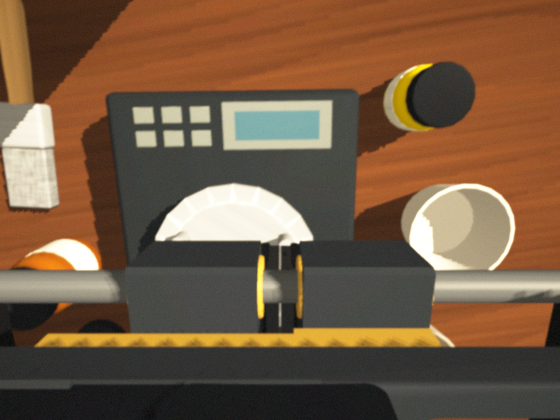

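The wrist view shows the display side and the platter's near rim at (235,185), as predicted, but the fingers hide the studs at around (280,245). The pose agrees with the top camera, so I'll descend behind stud0.

```bash
python3 -m crank '[0,0,15,0,0,0,255,0,0,35,0,0,0,255,0,0,55,0,0,0,255,0,0,68,0,0,0,255,0,0,68,0,0,0,255]'
python3 - <<'E'
from h import *
go(.499,-.049,.110,171.7)
snap('scene','s1.png'); a=cv2.imread('pics/s1.png')[150:300,130:330]; cv2.imwrite('pics/s1c.png',cv2.resize(a,None,fx=4,fy=4,interpolation=cv2.INTER_CUBIC))
E
```

```text
time: 2.23
position: [0.4958, -0.0454, 0.1103]
tool_rot: [0.072, 0.997, 0.001, -0.003]
ft_force: [-0.5, -0.5, 0.5]
grip_width: 0.0003
grip_force: 0.0
t 2.2333 pos [ 0.4958 -0.0454  0.1103] tool x at 171.69676624989194 ft [-0.4601 -0.4697  0.4714] shift [-3.7 -3.1  0.3] rot [ 0.08 -0.4  -0.  ]
```

View pics/s1c.png

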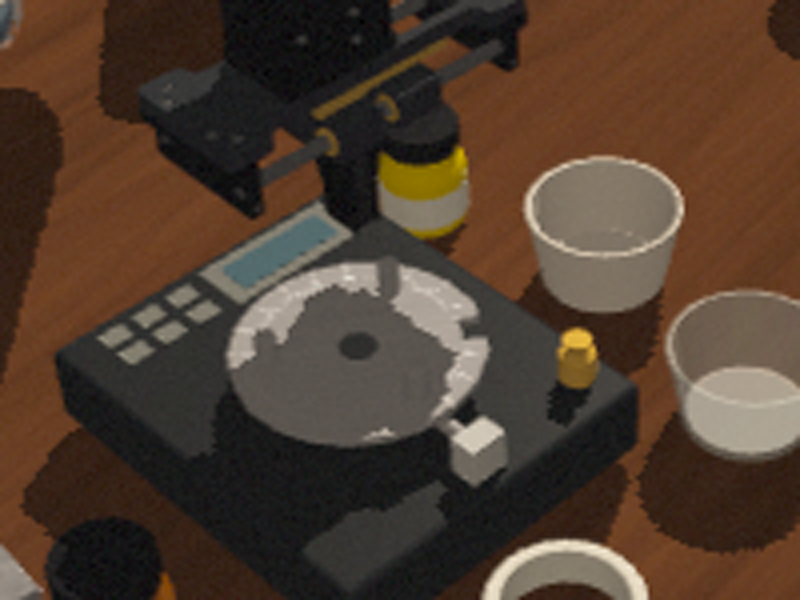

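The fingertip sits behind stud0, which is at (388,275) in the crop, with a gap between them. I'll push most of the way towards the pin side and then look again.

```bash
python3 -m crank '[-4,-3,0,0,0,0,255,-8,-3,0,0,0,0,255,-12,-3,0,0,0,0,255,-16,-3,0,0,0,0,255,-20,-3,0,0,0,0,255]'; python3 -m crank '[-4,0,0,0,0,0,255,-8,0,0,0,0,0,255,-12,0,0,0,0,0,255,-16,0,0,0,0,0,255,-20,0,0,0,0,0,255]'; python3 -m crank '[-3,0,0,0,0,0,255,-6,0,0,0,0,0,255,-8,0,0,0,0,0,255,-8,0,0,0,0,0,255,-8,0,0,0,0,0,255]'
python3 - <<'E'
from h import *
go(.5527,-.057,.110,171.7)
snap('scene','s2.png'); a=cv2.imread('pics/s2.png')[150:300,130:330]
snap('top','t2.png'); b=cv2.imread('pics/t2.png')[165:265,295:395]
f=lambda a,k:cv2.resize(a,(400,int(400*a.shape[0]/a.shape[1])),interpolation=cv2.INTER_CUBIC)
a=f(a,0);b=f(b,0); a=np.vstack([a,np.zeros((400-a.shape[0],400,3),np.uint8)])
cv2.imwrite('pics/s2c.png',np.hstack([a,b]))
E
```

```text
time: 2.7
position: [0.5191, -0.0533, 0.1132]
tool_rot: [0.073, 0.997, -0.0, 0.001]
ft_force: [-0.5, -0.2, -0.1]
grip_width: 0.0004
grip_force: 0.0
time: 3.12
position: [0.5382, -0.056, 0.1124]
tool_rot: [0.073, 0.997, 0.0, -0.0]
ft_force: [0.1, -0.6, -0.5]
grip_width: 0.0006
grip_force: 0.0
time: 3.53
position: [0.5457, -0.0571, 0.1124]
tool_rot: [0.073, 0.997, 0.0, -0.0]
ft_force: [-0.3, 0.5, 0.2]
grip_width: 0.0003
grip_force: 0.0
t 3.5333 pos [ 0.5457 -0.0571  0.1124] tool x at 171.6523184448772 ft [-0.3249  0.5259  0.1991] shift [-6.9  1.1  2.4] rot [ 0.   -0.02 -0.05]
```

View pics/s2c.png

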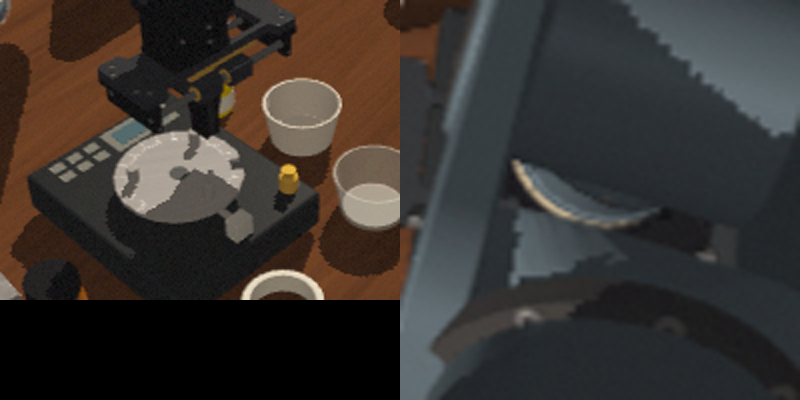

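The top view is blocked by the arm. In the scene view the finger is on the platter, so I'll enlarge it and project model points for candidate turns.

```bash
cat >> h.py <<'E'
def model(turn,down=0,C=(.5398,-.0978),pin=-7.2):
    P={}
    for n,a,r,z in(('N',0,.059,.079),('S0',60,.046,.097),('S1',180,.046,.097),('S2',-60,.046,.097)):
        t=np.radians(pin+turn+a); P[n]=np.array([C[0]+r*np.cos(t),C[1]+r*np.sin(t),z-down])
    return P
E
python3 - <<'E'
from h import *
c=np.load('scene.npz');T=c['extrinsics']
a=cv2.imread('pics/s2.png')[195:265,175:268]
cv2.imwrite('pics/s2d.png',cv2.resize(a,None,fx=8,fy=8,interpolation=cv2.INTER_CUBIC))
for t in(58,20,15,10,5,0): print(t,{n:((proj(c,T,p)-[175,195]+.5)*8-.5).round() for n,p in model(t).items()})
E
```

```text
58 {'N': array([583., 292.]), 'S0': array([412., 163.]), 'S1': array([166., 310.]), 'S2': array([469., 369.])}
20 {'N': array([564., 396.]), 'S0': array([503., 206.]), 'S1': array([190., 230.]), 'S2': array([354., 406.])}
15 {'N': array([554., 409.]), 'S0': array([511., 215.]), 'S1': array([198., 220.]), 'S2': array([338., 407.])}
10 {'N': array([542., 422.]), 'S0': array([518., 224.]), 'S1': array([208., 211.]), 'S2': array([321., 407.])}
5 {'N': array([529., 434.]), 'S0': array([524., 234.]), 'S1': array([218., 203.]), 'S2': array([305., 405.])}
0 {'N': array([514., 445.]), 'S0': array([528., 244.]), 'S1': array([230., 195.]), 'S2': array([289., 403.])}
```

View pics/s2d.png

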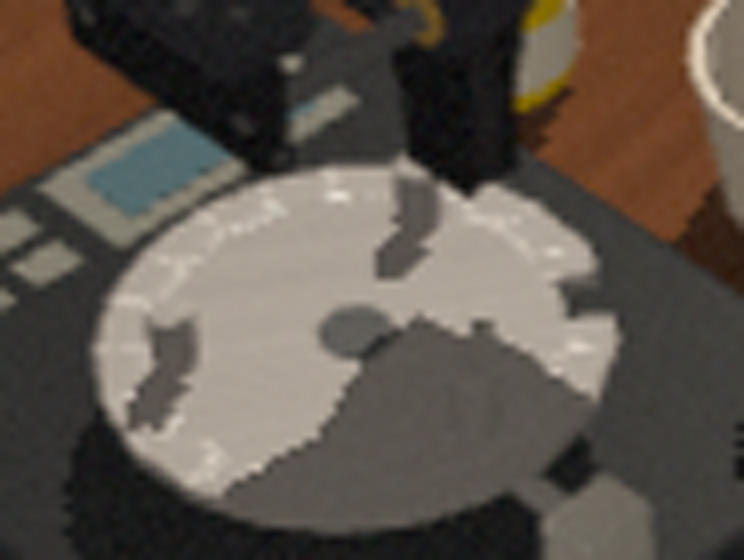

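Run:
```python
from h import *
c=np.load('scene.npz');T=c['extrinsics']
o=robot.get_obs();M=R.from_quat(o['tool_rot']).as_matrix();p=o['position']
g=lambda q:((proj(c,T,q)-[175,195]+.5)*8-.5).round()
print(o['time'],p,g(p),g(p+M@[0,0,.025]))
for x in(-.0095,.0095):
  for y in(-.015,.015): print(x,y,g(p+M@[x,y,.025]))
```

```text
3.6333 [ 0.5455 -0.057   0.1124] [468. 155.] [474. 229.]
-0.0095 -0.015 [454. 274.]
-0.0095 0.015 [542. 219.]
0.0095 -0.015 [405. 239.]
0.0095 0.015 [492. 185.]
```

By geometry and its shadow, the visible fingertip is about 20 mm above the platter, so it passed over the stud and nothing turned. The platter is unmoved, with the notch at (585,292) in the crop. The real tip is shorter than nose_length suggests. I'll back off and descend in force-checked steps.

```bash
python3 -m crank '[12,0,0,0,0,0,255,24,0,0,0,0,0,255,36,0,0,0,0,0,255,48,0,0,0,0,0,255,48,0,0,0,0,0,255]';python3 -m crank '[0,0,2,0,0,0,255,0,0,4,0,0,0,255,0,0,6,0,0,0,255,0,0,6,0,0,0,255,0,0,6,0,0,0,255]'
python3 - <<'E'
from h import *
go(.499,-.049,.110,171.7)
snap('scene','s3.png'); a=cv2.imread('pics/s3.png')[175:250,175:268]
cv2.imwrite('pics/s3d.png',cv2.resize(a,None,fx=8,fy=8,interpolation=cv2.INTER_CUBIC))
c=np.load('scene.npz');T=c['extrinsics']
o=robot.get_obs();M=R.from_quat(o['tool_rot']).as_matrix();p=o['position']
g=lambda q:((proj(c,T,q)-[175,175]+.5)*8-.5).round()
for x in(-.0095,.0095):
  for y in(-.015,.015): print(x,y,g(p+M@[x,y,.025]),g(p+M@[x,y,.01]))
E
```

```text
time: 4.05
position: [0.4949, -0.0491, 0.1122]
tool_rot: [0.073, 0.997, 0.001, -0.002]
ft_force: [-1.0, 0.7, 0.1]
grip_width: 0.0003
grip_force: 0.0
time: 4.47
position: [0.4988, -0.0503, 0.1062]
tool_rot: [0.073, 0.997, -0.0, 0.0]
ft_force: [0.4, -0.1, -0.2]
grip_width: 0.0002
grip_force: 0.0
t 4.4667 pos [ 0.4988 -0.0503  0.1062] tool x at 171.65073359123804 ft [ 0.4063 -0.0794 -0.1506] shift [-0.1  1.3 -3.8] rot [-0.    0.01 -0.05]
-0.0095 -0.015 [335. 366.] [331. 322.]
-0.0095 0.015 [422. 313.] [419. 269.]
0.0095 -0.015 [289. 332.] [284. 289.]
0.0095 0.015 [375. 280.] [371. 237.]
```

View pics/s3d.png

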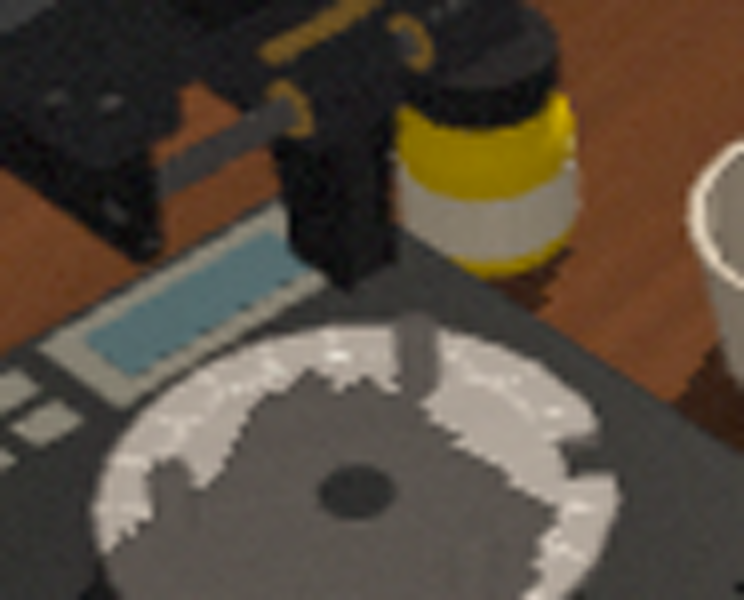

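The tip's lower corners are at (288,248), (350,288) and (395,255), so the real tip is at about TCP level (nose of roughly 0–3 mm, not 25 mm). I need TCP z of about 0.087 to catch the stud and will descend with force checks.

```bash
python3 -m crank '[0,0,3,0,0,0,255,0,0,6,0,0,0,255,0,0,9,0,0,0,255,0,0,12,0,0,0,255,0,0,12,0,0,0,255]'; python3 -m crank '[0,0,1,0,0,0,255,0,0,2,0,0,0,255,0,0,3,0,0,0,255,0,0,4,0,0,0,255,0,0,4,0,0,0,255]'
cat >> h.py <<'E'
def tip(fn):
    a=cv2.imread('pics/'+fn); t=cv2.imread('pics/s3.png')[193:214,209:227]
    return cv2.minMaxLoc(cv2.matchTemplate(a[150:280,170:280],t,cv2.TM_CCOEFF_NORMED))
E
python3 - <<'E'
from h import *
go(.5527,-.057,.087,171.7)
snap('scene','s4.png'); print(tip('s4.png'),'s3 at (39,43)')
E
```

```text
time: 4.93
position: [0.4978, -0.05, 0.0937]
tool_rot: [0.073, 0.997, 0.0, -0.001]
ft_force: [0.0, -0.9, 0.8]
grip_width: 0.0007
grip_force: 0.0
time: 5.35
position: [0.4982, -0.0501, 0.0903]
tool_rot: [0.073, 0.997, 0.0, -0.0]
ft_force: [-0.2, 0.8, 0.1]
grip_width: 0.0005
grip_force: 0.0
t 5.35 pos [ 0.4982 -0.0501  0.0903] tool x at 171.64707179800442 ft [-0.1726  0.784   0.1439] shift [-54.9   1.1   3.3] rot [ 0.   -0.01 -0.05]
(-0.5841277241706848, 0.6944405436515808, (71, 105), (39, 44)) s3 at (39,43)
```

No contact yet at z 0.090. I'll go 1.5 mm lower and push.

```bash
python3 -m crank '[0,0,1.5,0,0,0,255,-2,0,1.5,0,0,0,255,-5,0,1.5,0,0,0,255,-8,0,1.5,0,0,0,255,-11,0,1.5,0,0,0,255]'; python3 -m crank '[-3,0,0,0,0,0,255,-6,0,0,0,0,0,255,-9,0,0,0,0,0,255,-12,0,0,0,0,0,255,-15,0,0,0,0,0,255]';  python3 -m crank '[-3,0,0,0,0,0,255,-6,0,0,0,0,0,255,-9,0,0,0,0,0,255,-12,0,0,0,0,0,255,-14,0,0,0,0,0,255]'
python3 - <<'E'
from h import *
go(.5527,-.057,.087,171.7)
snap('scene','s5.png'); a=cv2.imread('pics/s5.png')[185:260,175:268]
cv2.imwrite('pics/s5d.png',cv2.resize(a,None,fx=8,fy=8,interpolation=cv2.INTER_CUBIC))
c=np.load('scene.npz');T=c['extrinsics']
for t in(30,25,20,15,10,5,0,-5): print(t,{n:((proj(c,T,p)-[175,185]+.5)*8-.5).round() for n,p in model(t).items()})
E
```

```text
time: 5.82
position: [0.5097, -0.0519, 0.089]
tool_rot: [0.073, 0.997, -0.0, 0.0]
ft_force: [0.0, 0.8, -0.1]
grip_width: 0.0004
grip_force: 0.9
time: 6.23
position: [0.5209, -0.0509, 0.0882]
tool_rot: [0.073, 0.997, 0.002, -0.004]
ft_force: [-4.1, 10.6, 1.9]
grip_width: 0.0007
grip_force: 4.1
time: 6.65
position: [0.5386, -0.0563, 0.0889]
tool_rot: [0.073, 0.997, -0.0, 0.0]
ft_force: [-0.5, 1.6, -0.8]
grip_width: 0.0009
grip_force: 0.7
t 6.65 pos [ 0.5386 -0.0563  0.0889] tool x at 171.65236585201652 ft [-0.4692  1.6141 -0.8442] shift [-14.1   1.4   1.9] rot [-0.02  0.04 -0.05]
30 {'N': array([579., 449.]), 'S0': array([484., 271.]), 'S1': array([176., 330.]), 'S2': array([387., 481.])}
25 {'N': array([572., 463.]), 'S0': array([494., 278.]), 'S1': array([182., 319.]), 'S2': array([371., 484.])}
20 {'N': array([564., 476.]), 'S0': array([503., 286.]), 'S1': array([190., 310.]), 'S2': array([354., 486.])}
15 {'N': array([554., 489.]), 'S0': array([511., 295.]), 'S1': array([198., 300.]), 'S2': array([338., 487.])}
10 {'N': array([542., 502.]), 'S0': array([518., 304.]), 'S1': array([208., 291.]), 'S2': array([321., 487.])}
5 {'N': array([529., 514.]), 'S0': array([524., 314.]), 'S1': array([218., 283.]), 'S2': array([305., 485.])}
0 {'N': array([514., 525.]), 'S0': array([528., 324.]), 'S1': array([230., 275.]), 'S2': array([289., 483.])}
-5 {'N': array([498., 535.]), 'S0': array([531., 334.]), 'S1': array([242., 268.]), 'S2': array([274., 480.])}
```

View pics/s5d.png

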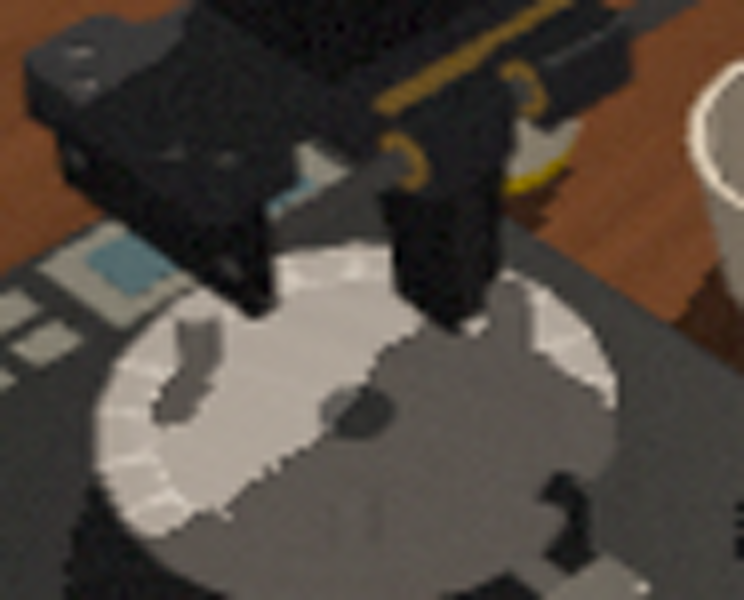

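The platter has turned: stud0 is at (508,284) and the notch at about (557,490), so around 17° remains. I'll push about 12.5 mm more, slowly, then retract and measure with the top camera.

```bash
python3 -m crank '[-2,0,0,0,0,0,255,-4,0,0,0,0,0,255,-6,0,0,0,0,0,255,-8,0,0,0,0,0,255,-10,0,0,0,0,0,255]'; python3 -m crank '[-1,0,0,0,0,0,255,-2,0,0,0,0,0,255,-2.5,0,0,0,0,0,255,-2.5,0,0,0,0,0,255,-2.5,0,0,0,0,0,255]';  python3 -m crank '[4,0,0,0,0,0,255,10,0,0,0,0,0,255,10,0,-15,0,0,0,255,10,0,-30,0,0,0,255,10,0,-60,0,0,0,255]'; python3 -m crank '[0,40,-20,0,0,0,255,0,80,-20,0,0,0,255,0,120,-20,0,0,0,255,0,160,-20,0,0,0,255,0,200,-20,0,0,0,255]'
python3 - <<'E'
from h import *
go(.54,-.098,.15,171.7)
snap('top','t6.png'); a=cv2.imread('pics/t6.png')[165:265,295:400]
cv2.imwrite('pics/t6c.png',cv2.resize(a,None,fx=6,fy=6,interpolation=cv2.INTER_CUBIC))
c=np.load('top.npz');T=c['extrinsics']
for fn in('top0.png','t6.png'):
    g=cv2.cvtColor(cv2.imread('pics/'+fn),cv2.COLOR_BGR2GRAY).astype(np.float32)
    for C in((.5398,-.0978),):
        A=np.arange(-60,80,2.); out=[]
        for r,z in((.059,.079),(.070,.073)):
            P=np.array([proj(c,T,(C[0]+r*np.cos(np.radians(t)),C[1]+r*np.sin(np.radians(t)),z)) for t in A],np.float32)
            out.append(cv2.remap(g,P[None,:,0],P[None,:,1],cv2.INTER_LINEAR)[0].astype(int))
        print(fn); print(' '.join(f'{int(a)}:{x}/{y}' for a,x,y in zip(A,*out)))
E
```

```text
time: 7.12
position: [0.548, -0.0577, 0.089]
tool_rot: [0.073, 0.997, -0.0, 0.0]
ft_force: [-1.5, 0.4, 0.4]
grip_width: 0.0003
grip_force: 0.7
time: 7.53
position: [0.5505, -0.0577, 0.089]
tool_rot: [0.073, 0.997, -0.0, 0.0]
ft_force: [-0.7, -0.3, -0.7]
grip_width: 0.0005
grip_force: 0.4
time: 7.95
position: [0.5379, -0.0557, 0.1472]
tool_rot: [0.073, 0.997, 0.001, -0.003]
ft_force: [-0.3, -0.2, 0.4]
grip_width: 0.0001
grip_force: 0.0
time: 8.37
position: [0.5692, 0.1433, 0.1694]
tool_rot: [0.073, 0.997, 0.0, 0.001]
ft_force: [0.7, -0.9, -0.2]
grip_width: 0.0005
grip_force: 0.0
t 8.3667 pos [0.5692 0.1433 0.1694] tool x at 171.6184435955633 ft [ 0.7128 -0.8988 -0.1507] shift [  -6.3 -243.    19.4] rot [ 0.02  0.07 -0.08]
top0.png
-60:174/32 -58:174/25 -56:177/26 -54:176/35 -52:181/30 -50:174/27 -48:174/26 -46:173/27 -44:174/29 -42:174/31 -40:176/32 -38:193/28 -36:191/32 -34:173/25 -32:125/26 -30:89/25 -28:86/27 -26:87/27 -24:87/27 -22:93/30 -20:116/28 -18:158/27 -16:174/26 -14:174/25 -12:174/34 -10:173/101 -8:174/170 -6:177/184 -4:189/107 -2:190/50 0:179/44 2:173/46 4:174/46 6:174/46
[... 364 characters left out ...]
140/29 -58:180/28 -56:181/41 -54:176/35 -52:175/30 -50:174/28 -48:173/28 -46:174/28 -44:177/28 -42:195/31 -40:209/31 -38:190/25 -36:171/27 -34:158/26 -32:133/26 -30:106/27 -28:87/27 -26:88/26 -24:88/26 -22:87/30 -20:86/28 -18:87/27 -16:88/27 -14:86/27 -12:78/33 -10:75/101 -8:81/171 -6:83/183 -4:71/97 -2:46/33 0:27/26 2:33/27 4:63/26 6:81/26 8:91/27 10:106/26 12:129/27 14:165/29 16:170/27 18:168/27 20:161/26 22:161/26 24:162/27 26:167/27 28:171/28 30:171/40 32:174/46 34:180/47 36:178/47 38:176/48 40:175/48 42:175/47 44:175/47 46:182/48 48:222/47 50:211/47 52:185/47 54:177/47 56:177/48 58:177/48 60:177/49 62:177/48 64:180/48 66:189/48 68:186/50 70:179/50 72:177/48 74:177/49 76:177/49 78:178/49
```

The polar profile puts the notch middle at about −3.4° and the pin at −7°, so about 3.5° (2.8 mm at the stud) remains. I'll go back in and push to TCP x of about 0.5533.

```bash
python3 -c "
from h import *
go(.535,-.0555,.140,171.7)"
```

```text
t 8.4167 pos [0.5701 0.1508 0.1696] tool x at 171.8468684900592 ft [ 1.4899  3.977  -0.3864] shift [   5.6 -209.4   28.3] rot [0.37 0.17 0.15]
```

```bash
python3 -m crank '[2,-40,0,0,0,0,255,4,-80,5,0,0,0,255,6,-120,10,0,0,0,255,6,-160,15,0,0,0,255,6,-200,20,0,0,0,255]'; python3 -m crank '[0,0,0,0,0,0,255,0,0,0,0,0,0,255,0,0,15,0,0,0,255,0,0,30,0,0,0,255,0,0,45,0,0,0,255]'; python3 -c "
from h import *
go(.535,-.0555,.089,171.7)"
```

```text
time: 8.83
position: [0.5335, -0.0568, 0.1489]
tool_rot: [0.072, 0.997, -0.0, 0.0]
ft_force: [0.9, 0.0, -0.8]
grip_width: 0.0005
grip_force: 0.0
time: 9.25
position: [0.5347, -0.0542, 0.104]
tool_rot: [0.072, 0.997, 0.0, 0.001]
ft_force: [-0.0, 0.3, -1.0]
grip_width: 0.0007
grip_force: 0.0
t 9.25 pos [ 0.5347 -0.0542  0.104 ] tool x at 171.71468190039977 ft [-0.0356  0.2787 -0.9735] shift [-0.5 -1.2 15. ] rot [0.01 0.09 0.01]
```

```bash
python3 -m crank '[0,0,5,0,0,0,255,0,0,10,0,0,0,255,0,0,15,0,0,0,255,-4,0,15,0,0,0,255,-8,0,15,0,0,0,255]'; python3 -m crank '[-3,0,0,0,0,0,255,-6,0,0,0,0,0,255,-8,0,0,0,0,0,255,-9.5,0,0,0,0,0,255,-10.8,0,0,0,0,0,255]';  python3 -m crank '[0,0,0,0,0,0,255,0,0,0,0,0,0,255,0,0,0,0,0,0,255,4,0,0,0,0,0,255,10,0,0,0,0,0,255]';python3 -m crank '[0,0,-20,0,0,0,255,0,0,-40,0,0,0,255,5,20,-60,0,0,0,255,15,60,-60,0,0,0,255,30,100,-60,0,0,0,255]'; python3 -m crank '[20,35,0,0,0,0,255,40,70,0,0,0,0,255,60,105,0,0,0,0,255,80,140,0,0,0,0,255,80,140,0,0,0,0,255]'
python3 - <<'E'
from h import *
go(.54,-.098,.15,171.7)
snap('top','t7.png'); a=cv2.imread('pics/t7.png')[165:265,295:400]
cv2.imwrite('pics/t7c.png',cv2.resize(a,None,fx=6,fy=6,interpolation=cv2.INTER_CUBIC))
E
```

```text
time: 9.67
position: [0.5428, -0.0563, 0.0893]
tool_rot: [0.073, 0.997, -0.0, 0.0]
ft_force: [0.4, 0.4, 0.3]
grip_width: 0.0003
grip_force: 0.0
time: 10.08
position: [0.5525, -0.0581, 0.089]
tool_rot: [0.073, 0.997, 0.0, -0.001]
ft_force: [-1.8, -0.0, 1.5]
grip_width: 0.0005
grip_force: 0.8
time: 10.5
position: [0.5439, -0.057, 0.0891]
tool_rot: [0.073, 0.997, -0.0, 0.001]
ft_force: [-1.2, -0.4, -0.0]
grip_width: 0.0005
grip_force: 0.0
time: 10.92
position: [0.5304, 0.0452, 0.1507]
tool_rot: [0.075, 0.997, -0.0, 0.003]
ft_force: [0.1, 0.7, -0.4]
grip_width: 0.0005
grip_force: 0.0
time: 11.33
position: [0.4648, 0.2011, 0.1489]
tool_rot: [0.07, 0.998, 0.001, -0.001]
ft_force: [0.0, -0.3, -0.1]
grip_width: 0.001
grip_force: 0.0
t 11.3333 pos [0.4648 0.2011 0.1489] tool x at 172.013496679841 ft [ 0.0286 -0.2949 -0.0507] shift [-116.  -285.7   -1.9] rot [ 0.09 -0.18  0.31]
```

View pics/t7c.png

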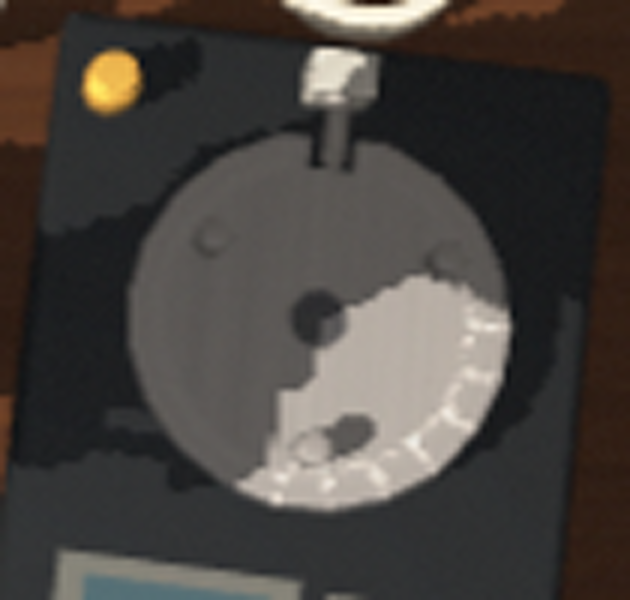

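The platter's notch spans x 310–355 at y≈165 and the pin spans 325–350, so the offset is about 1.5 mm, well inside the 4 mm of room. The platter is still up. Next I'll press at the middle.

```bash
python3 -m crank '[-15,-37,0,0,0,0,255,-30,-74,0,0,0,0,255,-45,-111,0,0,0,0,255,-60,-148,0,0,0,0,255,-75,-185,0,0,0,0,255]';  python3 -m crank '[-20,-50,0,0,0,0,255,-38,-85,0,0,0,0,255,-41,-101,0,0,0,0,255,-41,-101,0,0,0,0,255,-41,-101,0,0,0,0,255]'; python3 -c "
from h import *
go(.54,-.098,.095,171.7)"
```

```text
time: 11.8
position: [0.517, -0.0013, 0.1491]
tool_rot: [0.073, 0.997, -0.0, 0.0]
ft_force: [0.7, 0.1, 0.6]
grip_width: 0.0006
grip_force: 0.0
time: 12.22
position: [0.5425, -0.1071, 0.1488]
tool_rot: [0.075, 0.997, -0.0, 0.0]
ft_force: [-0.6, -0.1, 0.3]
grip_width: 0.0002
grip_force: 0.0
t 12.2167 pos [ 0.5425 -0.1071  0.1488] tool x at 171.3662110543213 ft [-0.6322 -0.0837  0.3419] shift [ 3.9  8.7 53.8] rot [-0.01  0.03 -0.33]
```

```bash
python3 -m crank '[2,4,10,0,0,0,255,2,4,25,0,0,0,255,2,4,40,0,0,0,255,2,4,50,0,0,0,255,2,4,55,0,0,0,255]';  python3 -c "
from h import *
go(.54,-.098,.087,171.7)"
```

```text
time: 12.63
position: [0.5397, -0.0987, 0.0926]
tool_rot: [0.072, 0.997, 0.001, -0.002]
ft_force: [-0.7, 0.0, 0.0]
grip_width: 0.0003
grip_force: 0.0
t 12.6333 pos [ 0.5397 -0.0987  0.0926] tool x at 171.6927210213897 ft [-0.6541  0.0418  0.0158] shift [-0.2  0.8  5.6] rot [ 0.05 -0.18 -0.01]
```

```bash
python3 -m crank '[0,0,1,0,0,0,255,0,0,2,0,0,0,255,0,0,3,0,0,0,255,0,0,4,0,0,0,255,0,0,5,0,0,0,255]'; python3 -m crank '[0,0,1,0,0,0,255,0,0,2,0,0,0,255,0,0,3,0,0,0,255,0,0,4,0,0,0,255,0,0,5,0,0,0,255]'; python3 -m crank '[0,0,.5,0,0,0,255,0,0,1,0,0,0,255,0,0,1.5,0,0,0,255,0,0,2,0,0,0,255,0,0,2,0,0,0,255]'
```

```text
time: 13.05
position: [0.5416, -0.1, 0.0895]
tool_rot: [0.073, 0.997, -0.0, 0.001]
ft_force: [-0.5, -0.8, 0.2]
grip_width: 0.0002
grip_force: 0.0
time: 13.47
position: [0.5412, -0.0999, 0.0839]
tool_rot: [0.073, 0.997, 0.0, -0.0]
ft_force: [0.9, 0.4, 0.3]
grip_width: 0.0004
grip_force: 0.0invalid input: not JSON, or not a number
```

```bash
python3 -m crank '[0,0,1,0,0,0,255,0,0,2,0,0,0,255,0,0,3,0,0,0,255,0,0,3,0,0,0,255,0,0,3,0,0,0,255]'; python3 -m crank '[0,0,1,0,0,0,255,0,0,2,0,0,0,255,0,0,3,0,0,0,255,0,0,3,0,0,0,255,0,0,3,0,0,0,255]'
```

```text
time: 13.88
position: [0.5412, -0.0999, 0.0811]
tool_rot: [0.073, 0.997, -0.0, 0.0]
ft_force: [-0.5, -0.2, 2.9]
grip_width: 0.0004
grip_force: 1.2
time: 14.3
position: [0.5412, -0.0999, 0.0787]
tool_rot: [0.073, 0.997, -0.0, 0.0]
ft_force: [-1.5, -0.1, 6.9]
grip_width: 0.0
grip_force: 3.2
```

```bash
python3 -m crank '[0,0,1,0,0,0,255,0,0,2,0,0,0,255,0,0,3,0,0,0,255,0,0,3,0,0,0,255,0,0,3,0,0,0,255]'; python3 -m crank '[0,0,1,0,0,0,255,0,0,2,0,0,0,255,0,0,3,0,0,0,255,0,0,3,0,0,0,255,0,0,3,0,0,0,255]'
```

```text
time: 14.72
position: [0.5412, -0.0999, 0.0757]
tool_rot: [0.073, 0.997, -0.0, 0.0]
ft_force: [-1.1, 1.3, 7.2]
grip_width: 0.0004
grip_force: 3.4
time: 15.13
position: [0.5412, -0.0999, 0.0727]
tool_rot: [0.073, 0.997, -0.0, 0.0]
ft_force: [-2.3, 0.2, 7.0]
grip_width: 0.0003
grip_force: 3.4
```

It has slid well past the pin level at about 7 N. I'll continue to the stop.

```bash
python3 -m crank '[0,0,1,0,0,0,255,0,0,1.5,0,0,0,255,0,0,2,0,0,0,255,0,0,2,0,0,0,255,0,0,2,0,0,0,255]'; python3 -m crank '[0,0,0.5,0,0,0,255,0,0,1,0,0,0,255,0,0,1,0,0,0,255,0,0,1,0,0,0,255,0,0,1,0,0,0,255]'
```

```text
time: 15.55
position: [0.5412, -0.0999, 0.0712]
tool_rot: [0.073, 0.997, -0.0, 0.0]
ft_force: [-2.4, 0.4, 10.5]
grip_width: 0.0003
grip_force: 5.2
time: 15.97
position: [0.5412, -0.0999, 0.0711]
tool_rot: [0.073, 0.997, -0.0, 0.0]
ft_force: [-4.8, 0.8, 16.5]
grip_width: 0.0004
grip_force: 8.4
```

The tool is held at z 0.0711 with rising force, so the platter is on the firm stop. I'll give a little extra press, then lift straight off.

```bash
python3 -m crank '[0,0,1,0,0,0,255,0,0,1.5,0,0,0,255,0,0,1.5,0,0,0,255,0,0,1.5,0,0,0,255,0,0,1.5,0,0,0,255]'; python3 -m crank '[0,0,-2,0,0,0,255,0,0,-5,0,0,0,255,0,0,-15,0,0,0,255,0,0,-35,0,0,0,255,0,0,-70,0,0,0,255]'; python3 -m crank '[20,38,-10,0,0,0,255,40,75,-10,0,0,0,255,60,112,-10,0,0,0,255,80,150,-10,0,0,0,255,100,185,-10,0,0,0,255]';  python3 -m crank '[18,34,0,0,0,0,255,36,68,0,0,0,0,255,54,100,0,0,0,0,255,54,100,0,0,0,0,255,54,100,0,0,0,0,255]'
python3 - <<'E'
from h import *
snap('top','t8.png'); snap('scene','s8.png')
# how far studs/rim moved: rim bottom in scene before/after, notch profile on the pin's radius
c=np.load('top.npz');T=c['extrinsics']
for fn,z in(('t7.png',.079),('t8.png',.069)):
    g=cv2.cvtColor(cv2.imread('pics/'+fn),cv2.COLOR_BGR2GRAY)
    A=np.arange(-24,12,1.5)
    P=np.array([proj(c,T,(.5398+.059*np.cos(np.radians(t)),-.0978+.059*np.sin(np.radians(t)),z)) for t in A],np.float32)
    print(fn,' '.join(f'{a}:{x}' for a,x in zip(A,cv2.remap(g,P[None,:,0],P[None,:,1],cv2.INTER_LINEAR)[0])))
E
```

```text
time: 16.38
position: [0.5413, -0.0999, 0.071]
tool_rot: [0.073, 0.997, -0.0, 0.001]
ft_force: [-5.6, 2.6, 26.7]
grip_width: 0.0004
grip_force: 13.1
time: 16.8
position: [0.5387, -0.099, 0.1353]
tool_rot: [0.073, 0.997, 0.001, -0.004]
ft_force: [0.5, -0.8, -0.2]
grip_width: 0.0005
grip_force: 0.0
time: 17.22
position: [0.4697, 0.0962, 0.1478]
tool_rot: [0.073, 0.997, 0.0, 0.0]
ft_force: [0.7, -0.0, 0.2]
grip_width: 0.0003
grip_force: 0.0
time: 17.63
position: [0.4304, 0.2032, 0.1476]
tool_rot: [0.07, 0.998, -0.0, -0.0]
ft_force: [0.5, -0.5, -0.1]
grip_width: 0.0001
grip_force: 0.0
t7.png -24.0:87 -22.5:86 -21.0:87 -19.5:88 -18.0:89 -16.5:88 -15.0:76 -13.5:57 -12.0:47 -10.5:57 -9.0:73 -7.5:80 -6.0:82 -4.5:78 -3.0:59 -1.5:40 0.0:36 1.5:68 3.0:82 4.5:87 6.0:87 7.5:89 9.0:89 10.5:89
t8.png -24.0:87 -22.5:87 -21.0:95 -19.5:132 -18.0:163 -16.5:177 -15.0:151 -13.5:113 -12.0:80 -10.5:122 -9.0:168 -7.5:200 -6.0:211 -4.5:159 -3.0:86 -1.5:31 0.0:50 1.5:113 3.0:155 4.5:173 6.0:174 7.5:176 9.0:177 10.5:180
```

The notch still straddles the pin, with edges at about −13.5° and 1° and the pin at about −6.5°. The platter travelled about 10 mm to a firm stop, and the arm is clear.

```bash
python3 -c "
from rig import robot
print(robot.hand_in())"
```

```text
the job is handed in; nothing more can be done
None
```

The job is handed in: the platter was turned until its notch was over the pin (about 1.5 mm off centre), then pressed about 10 mm down to its firm stop. The arm was clear of everything at hand-in, and no verdict came back.

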